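# Wake and zero the bench scale

### The arm

A 7-joint arm with a two-finger parallel gripper is mounted at the origin on a cart in front of the work surface, level with it; the furniture and walls round the work are solid. World frame = base frame: x ahead of the robot, y to its left, z up, the work surface at z = 0. Lengths are in m, angles in rad, forces in N, time in s.
With the tool pointing down it reaches from about 0.425 to 0.875 m from the base axis. Payload 4.7 kg.
Tool frame: the origin (TCP) lies on the mounting face of the last link; the fingertips stand 182 mm ahead of it and the grasp point (between the pads) lies 164 mm ahead of it; x points along the fingers, y is the direction in which the jaws open and shut, and the axes are right-handed (so a half turn about x gives the same grasp; the last joint's range is limited). The gripper opens to 87 mm and grips with 3 to 60 N. Pads are 19 mm wide; open, the fingers measure 117 mm over their backs; the gripper's body (75 mm by 190 mm) begins 51 mm behind the grasp point.
Start: joints at [1.247, 0.321, -0.07, 1.45, 0.023, 1.371, -0.057], TCP at [0.215, -0.613, 0.405] pointing down, gripper open.
Joint ranges: [-2.86, 2.86], [-0.3, 2.09], [-1.38, 1.24], [0.06, 2.45], [-1.56, 4.7], [0.09, 2.05], [-2.69, 2.69]. Speed limits (rad/s): [2.57, 2.57, 3.14, 3.14, 3.14, 3.14, 3.14].

### API

Orientations are given as a rotation vector (axis times angle).
In Python, from bench import monitor, get_image, ctrl gives the robot as it stands.
- The arm moves only by the shell command python3 -m creep 'ROWS' [FORCE]. ROWS is JSON, a list of rows, each a list of 7 numbers: the shift along the tool's x, y, z in mm, then the turn, a rotation vector about the tool's x, y, z in rad, then the finger opening in mm, from 0 to 87. A call has 1 to 5 rows; each row shifts and turns the commanded pose from where the row before left it, along the tool's axes as they then stand; what a row does not reach is not made up. A row lasts 1/10 s, in which the tool goes at most 50 mm and 8.59 degrees, less where a joint would pass 70% of its speed; a pose out of reach is approached as far as the arm can. A call is refused whole if a number of a shift passes 50 or a number of a turn 0.15, either way. A call with a gripper value outside its range is refused whole. The fingers move at their own pace and stop on an object; FORCE is the grip in N (left out, the last holds). Time passes only in rows, so rows that do not move let the fingers close. It gives the time, the measured TCP pose, the force and the opening at its end, in the units of the state.
- monitor.get_state(): the state, without advancing time (a new reading comes with each control period).
- get_image(name): name is "scene" or "side" or "wrist"; returns a dict with "img" (384x512x3 uint8, red, green, blue), "mtx" (3x3 intrinsics, pixels), "D" ([k1, k2, p1, p2, k3] as OpenCV has them; the pictures are not rectified), "view" (4x4, takes a point from world to camera coordinates). Camera axes: x right, y up, looking along -z (the intrinsics and any distortion apply to the point x, -y, -z); pixel columns grow to the right and rows downward; lengths in m; the calibration is good to about 2 mm. A picture is of the moment at which its call begins. There is no depth.
- ctrl.close_job(): hands the job in, once; it reports no verdict.
The state is a dict: "time": time; "joint_positions": joint angles; "qd": joint speeds; "joint_torque": joint torques, N m; "position": TCP position; "tool_rot": TCP orientation; "ft_force": force on the tool from outside, world axes, zero at the start; "torque": the same for the moment, N m; "grip_width": opening from 0.0 (shut) to 1.0 (fully open).
Only numpy, scipy, OpenCV 4.12 (cv2) and the standard library are available. Lean on these libraries where they do the work, as an engineer would, in place of code of your own. Each camera call takes 0.05 s, during which the arm holds its last target.

### The job

Switch on the bench scale with a light fingertip press on its large round key, let that key come back up, then zero the scale under the mug with a light fingertip press on its long bar-shaped key, and draw back. Press each of the two keys well down, but gently. Do not press the small square key, do not touch the mug or the pan, and leave the things standing round the scale where they are.

Things in the scene. Friction and masses are not known exactly. Their poses are not given: they have to be found in the camera images.
- scale: low bench scale, grey plastic case 270 (x) x 240 (y) mm with a blank display and a flat key panel 36 mm above the bench along its near edge; fixed to the bench. Origin: centre of its underside; its -x side, with the keys, faces roughly towards the robot. The three black keys stand in a row 103 mm before the centre (local x = -0.103) at local y = -0.07, 0 and +0.07; which key is at which place varies
- round_key (a joint): how far the large round key (28 mm diameter) is pressed: 0 = up, 0.006 = fully down (m). A spring returns it: about 1.1 N to start it, 4.4 N fully down; 0.003 or more counts as pressed
- round_key_top (a point): centre of the top face of the large round key (28 mm diameter), 10 mm above the grey panel (46 mm above the bench when up); it moves with the key. Its z axis points up, its x and y axes are the scale's
- bar_key (a joint): how far the long bar-shaped key (46 mm along the scale's y, 16 mm along x) is pressed: 0 = up, 0.006 = fully down (m). A spring returns it: about 1.1 N to start it, 4.4 N fully down; 0.003 or more counts as pressed
- bar_key_top (a point): centre of the top face of the long bar-shaped key (46 mm along the scale's y, 16 mm along x), 10 mm above the grey panel (46 mm above the bench when up); it moves with the key. Its z axis points up, its x and y axes are the scale's
- square_key (a joint): how far the small square key (16 x 16 mm) is pressed: 0 = up, 0.006 = fully down (m). A spring returns it: about 1.1 N to start it, 4.4 N fully down; 0.003 or more counts as pressed
- square_key_top (a point): centre of the top face of the small square key (16 x 16 mm), 10 mm above the grey panel (46 mm above the bench when up); it moves with the key. Its z axis points up, its x and y axes are the scale's
- scale_pan: square-cornered steel weighing pan, 155 (x) x 205 (y) x 4 mm, fixed on the far part of the scale, its top 48 mm above the bench. Origin: centre of its underside. Its near edge lies 72 mm beyond the row of keys
- mug: mug without a handle, 84 mm diameter, 83 mm tall, loose and upright on the pan. Origin: centre of its underside; z is its axis
- linen_tape: roll of tan tape lying flat, 65 mm diameter, 19 mm high, loose on the bench left of the scale. Origin: underside centre
- beeswax: yellow-brown round puck of beeswax, 38 mm diameter, 12 mm high, loose on the bench between the scale and the robot. Origin: underside centre
- dropper_bottle: dark dropper bottle, 37 mm diameter, 116 mm tall, standing loose on the bench right of the scale's pan. Origin: underside centre
- thimble: steel thimble, 18 mm diameter, 23 mm tall, standing loose on the bench right of the keys. Origin: underside centre

How it is judged:
On the way, in this order (a step that is already met when the one before it is completed fails the run):
1. the large round key is pressed well down by the fingers while the bar key is up (value of joint round_key above 0.003 m and value of joint bar_key below 0.001 m and contact force between the fingers and round_key above 0.5 N), for 0.1 s.
2. the long bar key is pressed well down by the fingers while the round key is up again (value of joint bar_key above 0.003 m and value of joint round_key below 0.001 m and contact force between the fingers and bar_key above 0.5 N), for 0.1 s.
At the end, for the whole second after the job is handed in: all three keys are up (within 1 mm), the mug stands upright at rest on the pan within 6 mm of where it was, and the tape roll, beeswax, dropper bottle and thimble are within 10 mm of where they were (value of joint each of round_key, bar_key, square_key below 0.001 m and distance of mug from where it was at the start of the episode below 0.006 m and angle between mug's own z axis and vertical below 0.1 rad and linear speed of mug below 0.02 m/s and distance of each of linen_tape, beeswax, dropper_bottle, thimble from where it was at the start of the episode below 0.01 m); the robot touches nothing.
It fails at once if the small square key is pressed (more than 1.5 mm) (value of joint square_key above 0.0015 m).
It fails at once if the round or the bar key is pressed roughly (more than 20 N) (contact force between any of the fingers, the arm and round_key above 20 N or contact force between any of the fingers, the arm and bar_key above 20 N).
It fails at once if the robot touches the mug (contact force between any of the fingers, the arm and mug above 0.5 N).
It fails at once if the robot touches the pan (contact force between any of the fingers, the arm and scale_pan above 0.5 N).
It fails at once if the tape roll, beeswax, dropper bottle or thimble is moved or lifted by more than 10 mm (distance of any of linen_tape, beeswax, dropper_bottle, thimble from where it was at the start of the episode above 0.01 m).
It also fails if it takes over 38 s, if anything falls off the work surface, if the arm or the gripper's body presses on something with over 40 N, if the wrist force passes 120 N, or if a joint passes its speed limit or range.

## Working session

There is one attempt and no reset: what is moved stays moved. The work goes in short steps, Python scripts to look and compute and a shell command to move; the robot and the scene stay as the last step left them, time stands still between calls to the robot, and variables do not carry over. Pictures are saved under pics/ and viewed, and the job is handed in when it is done.

```bash
mkdir -p pics; ls
cat > h.py <<'E'
import numpy as np, cv2
from bench import monitor, get_image, ctrl
def save(d,n): cv2.imwrite('pics/'+n+'.png',cv2.cvtColor(d['img'],cv2.COLOR_RGB2BGR))
def ray(d,uv):
    p=cv2.undistortPoints(np.array([[uv]],float),np.array(d['mtx']),np.array(d['D']))[0,0]
    V=np.array(d['view']);R=V[:3,:3];o=-R.T@V[:3,3]
    return o,R.T@np.array([p[0],-p[1],-1.])
def plane(d,uv,z):
    o,r=ray(d,uv);return o+r*(z-o[2])/r[2]
def proj(d,P):
    V=np.array(d['view']);c=V[:3,:3]@np.array(P,float)+V[:3,3];c=np.array([c[0],-c[1],-c[2]])
    return cv2.projectPoints(c.reshape(1,1,3),np.zeros(3),np.zeros(3),np.array(d['mtx']),np.array(d['D']))[0].ravel()
E
python3 - <<'E'
from h import *
import pickle
ds={}
for n in ["scene","side","wrist"]:
    d=get_image(n);save(d,n+'0');ds[n]=d
pickle.dump(ds,open('d0.pkl','wb'))
s=monitor.get_state();print(s)
E
```

```text
pics
{'time': 0.15, 'joint_positions': array([ 1.24712683,  0.32166858, -0.07010932,  1.45138227,  0.02257548,
        1.3707943 , -0.056903  ]), 'qd': array([-0.00134256, -0.00194653, -0.00021098, -0.00172507,  0.0004634 ,
        0.00059193, -0.00172854]), 'joint_torque': array([ 2.10900580e-04, -4.91795468e+01, -4.04307945e-01, -3.12874925e+01,
       -6.39560237e-02,  4.05246578e-02,  1.11158818e-04]), 'position': array([ 0.21533948, -0.61313919,  0.40390873]), 'tool_rot': array([ 2.03845963,  0.34915353, -2.03907784]), 'ft_force': array([-0.70608432, -0.02513086,  0.53460024]), 'torque': array([0.01260885, 0.01158287, 0.00207254]), 'grip_width': 1.0006912872879885}
```

View pics/scene0.png

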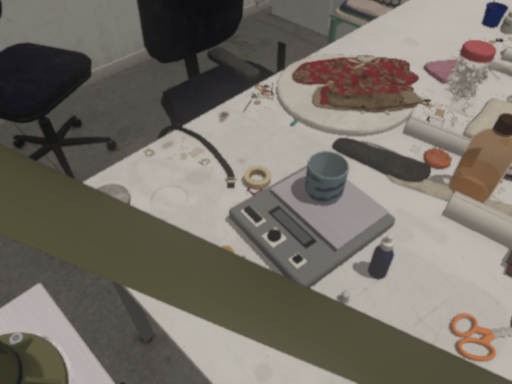

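View pics/side0.png

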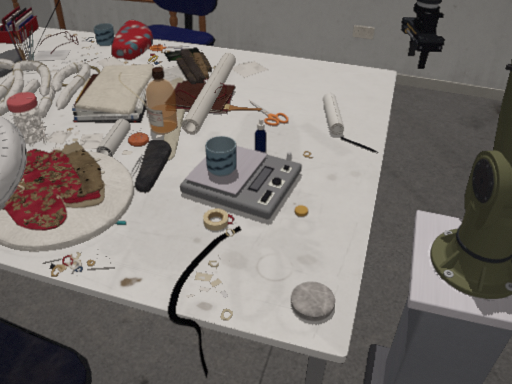

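View pics/wrist0.png

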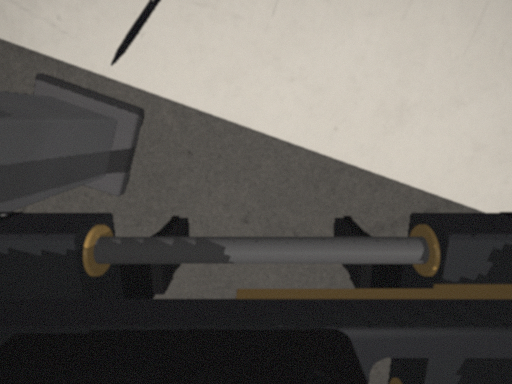

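The scene view shows white-labelled keys at about (254,215) bar, (274,236) round and (297,260) square. I'll zoom in.

Run:
```python
from h import *
import pickle
ds=pickle.load(open('d0.pkl','rb'))
a=ds['scene']['img'][180:300,215:405][:,:,::-1];b=ds['side']['img'][130:240,170:330][:,:,::-1]
cv2.imwrite('pics/zs.png',cv2.resize(a,None,fx=4,fy=4,interpolation=cv2.INTER_CUBIC))
cv2.imwrite('pics/zd.png',cv2.resize(b,None,fx=5,fy=5,interpolation=cv2.INTER_CUBIC))
```

```text
(no output)
```

View pics/zs.png

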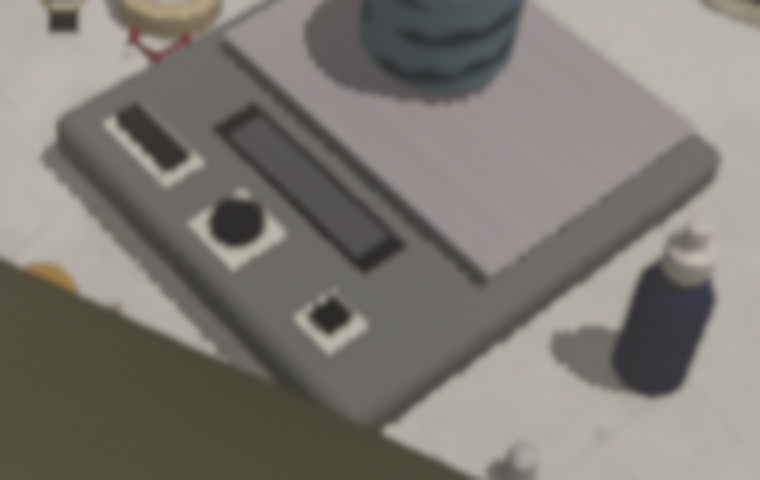

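View pics/zd.png

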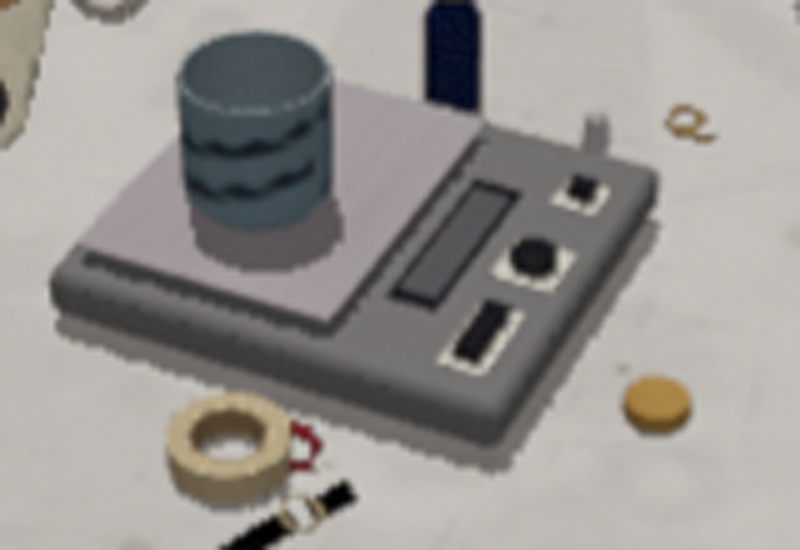

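```bash
cat > keys.py <<'E'
from h import *
def blobs(d,box,th):
    x0,x1,y0,y1=box
    g=d['img'].max(2).astype(np.uint8)[y0:y1,x0:x1]
    n,l,st,c=cv2.connectedComponentsWithStats((g<th).astype(np.uint8))
    return [(c[i]+[x0,y0],st[i,4],st[i,:4]+[x0,y0,0,0]) for i in range(1,n) if st[i,4]>8]
E
python3 - <<'E'
from keys import *
import pickle
ds=pickle.load(open('d0.pkl','rb'))
for n,box in [('scene',(235,312,195,275)),('side',(255,300,160,210))]:
    d=ds[n]
    for th in (60,75):
        for c,a,b in blobs(d,box,th): print(n,th,c.round(1),a,b,plane(d,c,.042).round(4),plane(d,c,.046).round(4))
# beeswax, thimble, bottle, tape coarse
S,D=ds['scene'],ds['side']
print('bees',plane(D,(301,210),.012)); print('thimble top',plane(D,(289.3,153.5),.023),plane(S,(345,292),.023))
print('bottle foot',plane(S,(376,275),0)); print('tape',plane(D,(216,215),.019))
for n,pts in dict(scene=[(262.5,231.7)]).items():pass
print('pan near corners scene',plane(S,(215+225/4,180+42/4),.048),plane(S,(215+487/4,180+278/4),.048),'side',plane(D,(170+332/5,130+318/5),.048),plane(D,(170+485/5,130+125/5),.048))
E
```

```text
scene 60 [252.8 214.2] 74 [246 208  15  13] [ 0.5375 -0.044   0.042 ] [ 0.5351 -0.0463  0.046 ]
scene 60 [274.1 209.8] 20 [270 207   9   7] [ 0.5776 -0.0675  0.042 ] [ 0.575  -0.0697  0.046 ]
scene 60 [292. 234.] 9 [288 230   9   9] [ 0.5558 -0.1361  0.042 ] [ 0.5533 -0.1379  0.046 ]
scene 60 [273.8 235.2] 93 [269 231  11  10] [ 0.5281 -0.1122  0.042 ] [ 0.5257 -0.1141  0.046 ]
scene 60 [307.7 243.5] 31 [303 240   9   7] [ 0.5596 -0.1734  0.042 ] [ 0.5571 -0.1749  0.046 ]
scene 60 [297.3 258.3] 35 [294 255   8   7] [ 0.519  -0.1812  0.042 ] [ 0.5167 -0.1827  0.046 ]
scene 75 [310.2 196.1] 9 [309 195   3   4] [ 0.6618 -0.097   0.042 ] [ 0.6587 -0.099   0.046 ]
scene 75 [298.4 216.6] 48 [284 203  28  27] [ 0.5994 -0.1161  0.042 ] [ 0.5966 -0.118   0.046 ]
scene 75 [291.4 227.2] 244 [269 206  43  42] [ 0.5679 -0.1239  0.042 ] [ 0.5653 -0.1258  0.046 ]
scene 75 [252.4 213.9] 102 [245 207  16  15] [ 0.5375 -0.0427  0.042 ] [ 0.5351 -0.0451  0.046 ]
scene 75 [264.4 251.3] 215 [235 221  54  54] [ 0.4868 -0.1253  0.042 ] [ 0.4847 -0.1272  0.046 ]
scene 75 [273.6 235. ] 109 [268 230  12  11] 
[... 999 characters left out ...]
46 ]
side 75 [285.7 190.6] 116 [272 169  28  41] [ 0.4925 -0.0748  0.042 ] [ 0.4915 -0.0699  0.046 ]
side 75 [276.3 181. ] 55 [272 178   9   7] [ 0.5269 -0.1073  0.042 ] [ 0.5257 -0.1022  0.046 ]
side 75 [265.9 195.7] 67 [261 190  11  12] [ 0.5365 -0.0388  0.042 ] [ 0.5353 -0.0341  0.046 ]
bees [ 0.44243072 -0.04529395  0.012     ]
thimble top [ 0.5299582 -0.272786   0.023    ] [ 0.53500818 -0.28450943  0.023     ]
bottle foot [ 6.21695339e-01 -3.01501912e-01  1.11022302e-16]
tape [0.64352724 0.04746289 0.019     ]
pan near corners scene [ 0.61020528 -0.02890821  0.048     ] [ 0.58420942 -0.22450809  0.048     ] side [ 0.60978252 -0.01658988  0.048     ] [ 0.58189133 -0.20984019  0.048     ]
```

```bash
cat >> h.py <<'E'
from scipy.spatial.transform import Rotation as Ro
def st(tgt=None,yaw=None):
    s=monitor.get_state();R=Ro.from_rotvec(s['tool_rot']).as_matrix();tip=s['position']+.182*R[:,0]
    print('t',s['time'],'tip',tip.round(4),'F',s['ft_force'].round(2),'grip',s['grip_width'].round(3),'\nR',R.round(3).tolist(),'q',s['joint_positions'].round(2))
    if tgt is not None: print('shift mm tool',(R.T@(np.array(tgt)-tip)*1000).round(1))
    if yaw is not None:
        for sg in (1,-1):
            y=sg*np.array([-np.sin(yaw),np.cos(yaw),0]);x=np.array([0,0,-1.]);T=np.c_[x,y,np.cross(x,y)]
            print('turn',sg,Ro.from_matrix(R.T@T).as_rotvec().round(4))
    return s
E
python3 - <<'E'
from h import *
st((.527,-.11,.15),np.arctan2(-.020,.138))
import pickle
ds=pickle.load(open('d0.pkl','rb'));print('mug near foot',plane(ds['scene'],(325,203),.048),plane(ds['side'],(222,175),.048))
E
```

```text
Traceback (most recent call last):
  File "h.py", line 16, in st
    print('t',s['time'],'tip',tip.round(4),'F',s['ft_force'].round(2),'grip',s['grip_width'].round(3),'\nR',R.round(3).tolist(),'q',s['joint_positions'].round(2))
                                                                             ^^^^^^^^^^^^^^^^^^^^^
AttributeError: 'float' object has no attribute 'round'
```

```bash
sed -i "s/s\['grip_width'\].round(3)/round(s['grip_width'],3)/" h.py
python3 - <<'E'
from h import *
st((.527,-.11,.15),np.arctan2(-.020,.138))
import pickle
ds=pickle.load(open('d0.pkl','rb'));print('mug near foot',plane(ds['scene'],(325,203),.048),plane(ds['side'],(222,175),.048))
E
```

```text
t 0.15 tip [ 0.2152 -0.6129  0.2219] F [-0.71 -0.03  0.53] grip 1.001 
R [[-0.001, 0.331, -0.943], [0.001, -0.943, -0.331], [-1.0, -0.001, 0.0]] q [ 1.25  0.32 -0.07  1.45  0.02  1.37 -0.06]
shift mm tool [  72.4 -371.  -460.8]
turn 1 [-2.6599e+00 -1.9000e-03  5.0000e-04]
turn -1 [4.817e-01 4.000e-04 1.400e-03]
mug near foot [ 0.66365456 -0.13497216  0.048     ] [ 0.67252927 -0.08067574  0.048     ]
```

```bash
python3 -m creep '[[0,-10,-12,0,0,0,0],[0,-23,-29,0,0,0,0],[0,-28,-35,0,0,0,0],[0,-28,-35,0,0,0,0],[0,-28,-35,0,0,0,0]]' 10
python3 -m creep '[[0,-28,-35,0,0,0,0],[0,-28,-35,0,0,0,0],[0,-28,-35,0,0,0,0],[0,-28,-35,0,0,0,0],[0,-28,-35,0,0,0,0]]'
python3 -m creep '[[0,-28,-35,0,0,0,0],[0,-28,-35,0,0,0,0],[0,-24,-30,0,0,0,0],[0,-12,-15,0,0,0,0],[0,0,0,0,0,0,0]]'
python3 - <<'E'
from h import *
st((.527,-.11,.15),np.arctan2(-.020,.138))
E
```

```text
time: 0.65
position: [0.3156, -0.4517, 0.4047]
tool_rot: [2.038, 0.349, -2.038]
ft_force: [1.2, -0.7, -0.4]
grip_width: 0.63
time: 1.15
position: [0.4337, -0.2613, 0.4048]
tool_rot: [2.037, 0.348, -2.038]
ft_force: [0.2, -0.8, 0.4]
grip_width: 0.169
time: 1.65
position: [0.5121, -0.1345, 0.4048]
tool_rot: [2.035, 0.356, -2.034]
ft_force: [-0.1, 0.4, 0.2]
grip_width: 0.004
t 1.65 tip [ 0.5121 -0.1343  0.2228] F [-0.06  0.39  0.16] grip 0.004 
R [[0.0, 0.339, -0.941], [0.001, -0.941, -0.339], [-1.0, -0.001, -0.001]] q [ 0.69  0.09 -0.51  1.73  0.05  1.33 -1.05]
shift mm tool [ 72.8 -17.7 -22.1]
turn 1 [-2.6522e+00 -1.7000e-03 -8.0000e-04]
turn -1 [ 0.4894 -0.0006  0.0012]
```

```bash
python3 -m creep '[[0,-18,-22,0,0,0,0],[0,0,0,0.12,0,0,0],[0,0,0,0.12,0,0,0],[0,0,0,0.12,0,0,0],[0,0,0,0.12,0,0,0]]'
python3 -m creep '[[10,0,0,0,0,0,0],[30,0,0,0,0,0,0],[20,0,0,0,0,0,0],[0,0,0,0,0,0,0],[0,0,0,0,0,0,0]]'
python3 - <<'E'
from h import *
import pickle
st((.527,-.11,.05),np.arctan2(-.020,.138))
ds={}
for n in ["scene","side","wrist"]:
    d=get_image(n);save(d,n+'1');ds[n]=d
pickle.dump(ds,open('d1.pkl','wb'))
b=ds['side']['img'][100:240,170:330][:,:,::-1]
cv2.imwrite('pics/zd1.png',cv2.resize(b,None,fx=4,fy=4,interpolation=cv2.INTER_CUBIC))
b=ds['scene']['img'][150:300,195:385][:,:,::-1]
cv2.imwrite('pics/zs1.png',cv2.resize(b,None,fx=4,fy=4,interpolation=cv2.INTER_CUBIC))
E
```

```text
time: 2.15
position: [0.525, -0.1158, 0.4045]
tool_rot: [-2.144, 0.16, 2.146]
ft_force: [-0.4, 0.1, 0.5]
grip_width: 0.005
time: 2.65
position: [0.5255, -0.1155, 0.3445]
tool_rot: [-2.147, 0.152, 2.149]
ft_force: [0.7, -0.4, -0.5]
grip_width: 0.006
t 2.65 tip [ 0.5253 -0.1155  0.1625] F [ 0.67 -0.42 -0.49] grip 0.006 
R [[-0.001, -0.141, -0.99], [0.0, -0.99, 0.141], [-1.0, 0.0, 0.001]] q [ 0.63  0.15 -0.5   1.79  0.08  1.21 -1.61]
shift mm tool [112.5  -5.7  -1. ]
turn 1 [-3.1388e+00  2.0000e-04  1.5000e-03]
turn -1 [ 0.0028  0.0009 -0.0001]
```

View pics/wrist1.png

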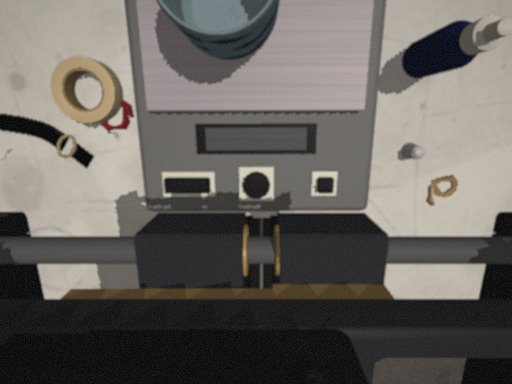

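View pics/zd1.png

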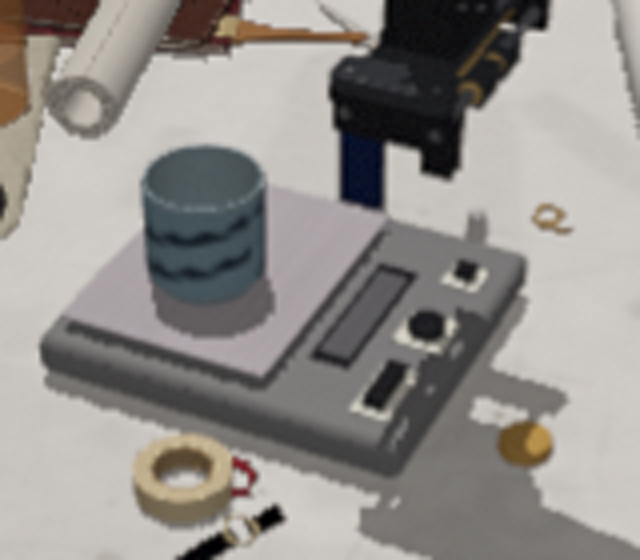

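View pics/zs1.png

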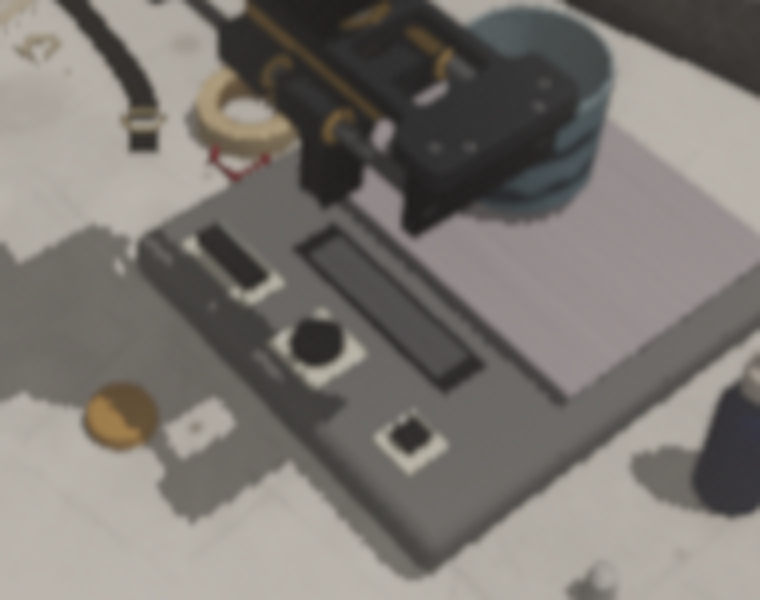

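Run:
```python
from keys import *
import pickle
ds=pickle.load(open('d1.pkl','rb'))
tip=np.array([.5253,-.1155,.1625])
for n,o,f in (('scene',(195,150),4),('side',(170,100),4)):
    print(n,(proj(ds[n],tip)-o)*f)
d=ds['wrist'];print(proj(d,tip))
for c,a,b in blobs(d,(150,350,160,205),60): print(c.round(1),a,b,plane(d,c,.046).round(4),plane(d,c,.042).round(4))
V=d['view'];print('cam',-V[:3,:3].T@V[:3,3])
```

```text
scene [327.57975916 183.89698739]
side [437.96862212 167.83365955]
[260.86093385 232.1597151 ]
[255.7 185.1] 482 [244 173  25  25] [ 0.529  -0.1108  0.046 ] [ 0.5281 -0.1106  0.042 ]
[186.8 185.3] 591 [165 179  44  14] [ 0.5384 -0.0424  0.046 ] [ 0.5376 -0.0412  0.042 ]
[324.5 184.9] 180 [318 178  14  14] [ 0.5194 -0.1793  0.046 ] [ 0.5184 -0.18    0.042 ]
[235.9 197.7] 9 [235 196   3   4] [ 0.5188 -0.0891  0.046 ] [ 0.5178 -0.0886  0.042 ]
[189.2 199.3] 15 [184 198  12   5] [ 0.5237 -0.0418  0.046 ] [ 0.5228 -0.0407  0.042 ]
[209.7 200.2] 20 [203 198  13   6] [ 0.5199 -0.0623  0.046 ] [ 0.5188 -0.0614  0.042 ]
[287.2 201.6] 10 [286 199   4   6] [ 0.5074 -0.1401  0.046 ] [ 0.5062 -0.1403  0.042 ]
[176.7 201.4] 9 [174 200   6   4] [ 0.5233 -0.0288  0.046 ] [ 0.5224 -0.0274  0.042 ]
cam [ 0.59160713 -0.12478929  0.32662034]
```

```bash
python3 -m creep '[[10,-5,-2,0,0,0,0],[35,0,0,0,0,0,0],[35,0,0,0,0,0,0],[15,0,0,0,0,0,0],[0,0,0,0,0,0,0]]'
python3 -m creep '[[5,0,0,0,0,0,0],[0,0,0,0,0,0,0],[0,0,0,0,0,0,0]]'
python3 - <<'E'
from h import *
st((.5285,-.1107,.046),-.138)
d=get_image('side');b=d['img'][100:240,170:330][:,:,::-1]
cv2.imwrite('pics/zd2.png',cv2.resize(b,None,fx=4,fy=4,interpolation=cv2.INTER_CUBIC))
E
```

```text
time: 3.3
position: [0.5277, -0.1102, 0.2475]
tool_rot: [-2.143, 0.151, 2.152]
ft_force: [0.2, -0.7, 0.2]
grip_width: 0.005
time: 3.6
position: [0.5292, -0.1106, 0.2461]
tool_rot: [-2.15, 0.154, 2.145]
ft_force: [-0.2, -0.1, -0.4]
grip_width: 0.008
t 3.6 tip [ 0.5296 -0.1108  0.0641] F [-0.15 -0.14 -0.39] grip 0.008 
R [[0.002, -0.142, -0.99], [-0.001, -0.99, 0.142], [-1.0, 0.0, -0.002]] q [ 0.6   0.26 -0.5   1.89  0.15  1.02 -1.67]
shift mm tool [18.1  0.1  1.2]
turn 1 [ 3.1374e+00 -8.0000e-04  3.7000e-03]
turn -1 [-0.0042 -0.0023 -0.0005]
```

View pics/zd2.png

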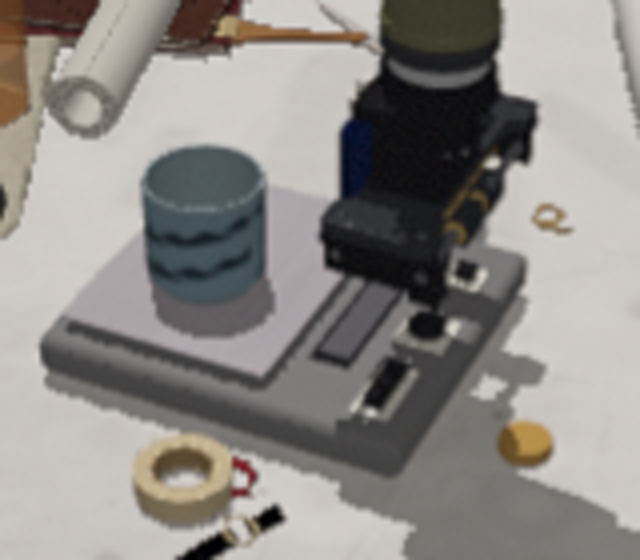

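The fingertip hangs right over the round key, at about (428,300) in the crop. Next I descend and press in small steps.

```bash
python3 -m creep '[[7,0,0,0,0,0,0],[7,0,0,0,0,0,0],[0,0,0,0,0,0,0],[0,0,0,0,0,0,0]]'
python3 -m creep '[[2,0,0,0,0,0,0],[0,0,0,0,0,0,0],[0,0,0,0,0,0,0]]'
python3 -m creep '[[2,0,0,0,0,0,0],[0,0,0,0,0,0,0],[0,0,0,0,0,0,0]]'
python3 -m creep '[[1,0,0,0,0,0,0],[0,0,0,0,0,0,0],[0,0,0,0,0,0,0]]'
```

```text
time: 4.05
position: [0.5284, -0.1105, 0.2303]
tool_rot: [-2.147, 0.153, 2.149]
ft_force: [-0.0, -0.4, 0.2]
grip_width: 0.003
time: 4.35
position: [0.5286, -0.1106, 0.2288]
tool_rot: [-2.148, 0.153, 2.148]
ft_force: [0.5, 0.2, -0.3]
grip_width: 0.003
time: 4.65
position: [0.5287, -0.1106, 0.227]
tool_rot: [-2.148, 0.153, 2.147]
ft_force: [-0.4, -0.4, 0.9]
grip_width: 0.005
time: 4.95
position: [0.5287, -0.1106, 0.2259]
tool_rot: [-2.148, 0.153, 2.147]
ft_force: [-1.1, -0.3, 2.7]
grip_width: 0.009
```

```bash
python3 -m creep '[[1,0,0,0,0,0,0],[0,0,0,0,0,0,0],[0,0,0,0,0,0,0]]'
python3 -m creep '[[1,0,0,0,0,0,0],[0,0,0,0,0,0,0],[0,0,0,0,0,0,0]]'
python3 -m creep '[[0.5,0,0,0,0,0,0],[0,0,0,0,0,0,0],[0,0,0,0,0,0,0]]'
```

```text
time: 5.25
position: [0.5287, -0.1106, 0.2248]
tool_rot: [-2.148, 0.153, 2.147]
ft_force: [-0.1, -0.7, 3.0]
grip_width: 0.008
time: 5.55
position: [0.5287, -0.1106, 0.2238]
tool_rot: [-2.148, 0.153, 2.147]
ft_force: [0.2, -0.4, 4.4]
grip_width: 0.003
time: 5.85
position: [0.5287, -0.1106, 0.2233]
tool_rot: [-2.148, 0.153, 2.147]
ft_force: [0.3, 0.4, 3.6]
grip_width: 0.009
```

Position says about 4.7 mm down and the force is about 4 N, which fits the spring. Now I lift off and go across to the bar key.

```bash
python3 -m creep '[[-5,0,0,0,0,0,0],[-15,0,0,0,0,0,0],[0,-10,0,0,0,0,0],[0,-30,0,0,0,0,0],[0,-29,0,0,0,0,0]]'
python3 -m creep '[[0,0,0,0,0,0,0],[0,0,0,0,0,0,0],[0,0,0,0,0,0,0]]'
python3 - <<'E'
from h import *
st((.5382,-.042,.046),-.138)
for n,(x,y) in (('side',(170,100)),('scene',(195,150))):
    d=get_image(n);b=d['img'][y:y+150,x:x+180][:,:,::-1]
    cv2.imwrite(f'pics/z{n}3.png',cv2.resize(b,None,fx=4,fy=4,interpolation=cv2.INTER_CUBIC))
E
```

```text
time: 6.35
position: [0.5381, -0.0413, 0.2433]
tool_rot: [-2.146, 0.155, 2.147]
ft_force: [0.4, -0.1, -0.9]
grip_width: 0.001
time: 6.65
position: [0.5381, -0.0429, 0.243]
tool_rot: [-2.147, 0.155, 2.148]
ft_force: [-0.8, -1.0, -0.1]
grip_width: 0.008
t 6.65 tip [ 0.5379 -0.043   0.061 ] F [-0.84 -0.97 -0.08] grip 0.008 
R [[-0.001, -0.143, -0.99], [-0.001, -0.99, 0.143], [-1.0, 0.001, 0.001]] q [ 0.5   0.27 -0.53  1.89  0.16  1.02 -1.81]
shift mm tool [15.  -1.1 -0.1]
turn 1 [ 3.1366e+00 -1.2000e-03 -1.0000e-03]
turn -1 [-0.005   0.0006 -0.0008]
```

View pics/zside3.png

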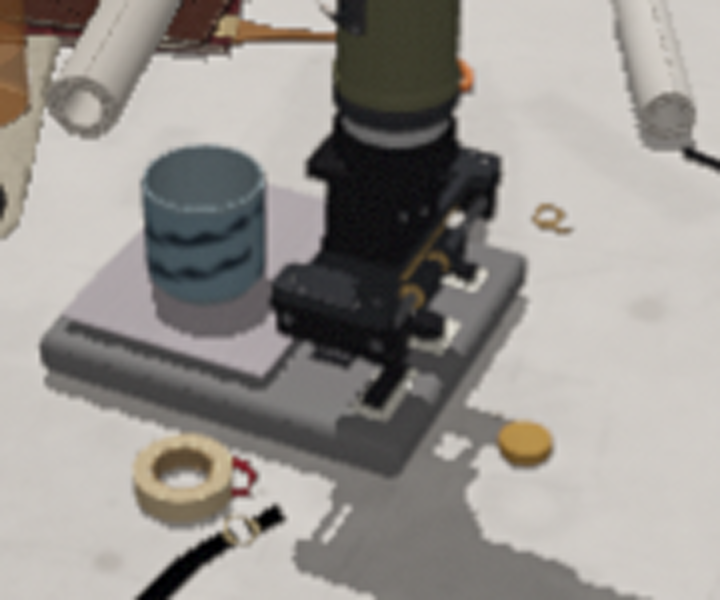

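The fingertip is over the bar key at about (390,365) in the crop. The mug and neighbours look undisturbed, so I press.

```bash
python3 -m creep '[[6,-1,0,0,0,0,0],[6,0,0,0,0,0,0],[0,0,0,0,0,0,0],[0,0,0,0,0,0,0]]'
python3 -m creep '[[2,0,0,0,0,0,0],[0,0,0,0,0,0,0],[0,0,0,0,0,0,0]]'
python3 -m creep '[[2,0,0,0,0,0,0],[0,0,0,0,0,0,0],[0,0,0,0,0,0,0]]'
python3 -m creep '[[1.5,0,0,0,0,0,0],[0,0,0,0,0,0,0],[0,0,0,0,0,0,0]]'
```

```text
time: 7.15
position: [0.5383, -0.0414, 0.2308]
tool_rot: [-2.147, 0.153, 2.148]
ft_force: [-0.2, -1.0, 0.2]
grip_width: 0.009
time: 7.45
position: [0.5385, -0.0413, 0.2293]
tool_rot: [-2.148, 0.153, 2.148]
ft_force: [0.2, -0.7, 0.1]
grip_width: 0.005
time: 7.75
position: [0.5387, -0.0413, 0.2275]
tool_rot: [-2.148, 0.153, 2.147]
ft_force: [-0.3, -0.3, 1.5]
grip_width: 0.007
time: 8.05
position: [0.5387, -0.0413, 0.2259]
tool_rot: [-2.148, 0.153, 2.147]
ft_force: [-0.1, 0.2, 2.3]
grip_width: 0.002
```

```bash
python3 -m creep '[[1,0,0,0,0,0,0],[0,0,0,0,0,0,0],[0,0,0,0,0,0,0]]'
python3 -m creep '[[1.5,0,0,0,0,0,0],[0,0,0,0,0,0,0],[0,0,0,0,0,0,0],[0,0,0,0,0,0,0]]'
```

```text
time: 8.35
position: [0.5387, -0.0413, 0.2249]
tool_rot: [-2.148, 0.153, 2.147]
ft_force: [-0.1, -0.3, 2.6]
grip_width: 0.006
time: 8.75
position: [0.5387, -0.0412, 0.2234]
tool_rot: [-2.148, 0.153, 2.147]
ft_force: [0.7, -0.1, 3.8]
grip_width: 0.009
```

The bar key is about 4.6 mm down at 3.8 N. Drawing back straight up.

```bash
python3 -m creep '[[-5,0,0,0,0,0,0],[-20,0,0,0,0,0,0],[-35,0,0,0,0,0,0],[-35,0,0,0,0,0,0],[-25,0,0,0,0,0,0]]'
python3 -m creep '[[0,0,0,0,0,0,0],[0,0,0,0,0,0,0],[0,0,0,0,0,0,0]]'
python3 - <<'E'
from keys import *
import pickle
d0=pickle.load(open('d1.pkl','rb'));st()
for n in('side','wrist'):
    d=get_image(n);save(d,n+'4')
    if n=='wrist':
        for c,a,b in blobs(d,(60,420,140,225),60):
            if a>120: print(c.round(1),a,plane(d,c,.046).round(4))
    else:
        x,y=170,100;b=d['img'][y:y+150,x:x+180][:,:,::-1]
        cv2.imwrite('pics/zside4.png',cv2.resize(b,None,fx=4,fy=4,interpolation=cv2.INTER_CUBIC))
E
```

```text
time: 9.25
position: [0.5381, -0.0412, 0.3448]
tool_rot: [-2.147, 0.153, 2.148]
ft_force: [0.1, 0.5, -0.1]
grip_width: 0.004
time: 9.55
position: [0.5377, -0.0414, 0.3416]
tool_rot: [-2.144, 0.153, 2.151]
ft_force: [0.7, 0.6, -1.3]
grip_width: 0.001
t 9.55 tip [ 0.537  -0.0414  0.1596] F [ 0.75  0.58 -1.27] grip 0.001 
R [[-0.003, -0.142, -0.99], [0.0, -0.99, 0.142], [-1.0, 0.0, 0.003]] q [ 0.53  0.17 -0.55  1.79  0.09  1.21 -1.76]
[330.7 148.9] 537 [ 0.5649 -0.1129  0.046 ]
[149.5 155.8] 216 [0.5829 0.0602 0.046 ]
[330.7 185.1] 511 [ 0.5294 -0.11    0.046 ]
[260.6 185.5] 610 [ 0.5388 -0.0415  0.046 ]
[400.7 184.9] 207 [ 0.52   -0.1784  0.046 ]
[203.5 218.9] 1208 [0.5124 0.021  0.046 ]
[317.3 219.3] 1137 [ 0.4957 -0.0936  0.046 ]
```

View pics/zside4.png

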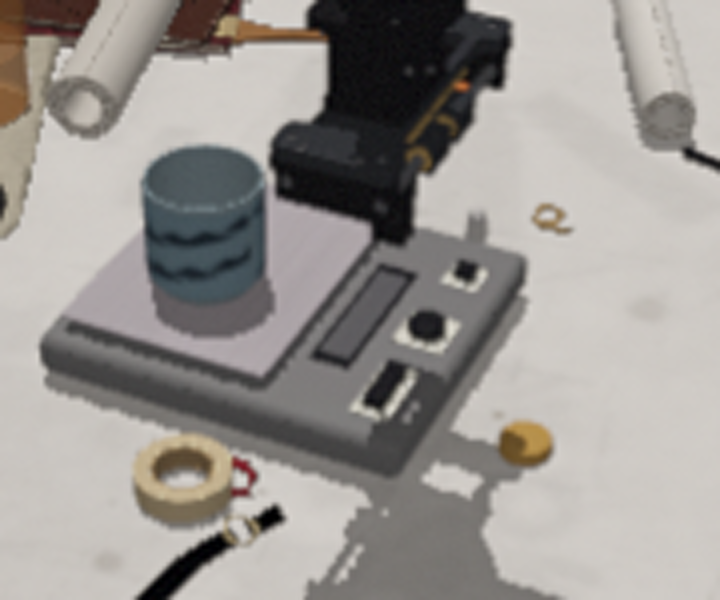

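View pics/wrist4.png

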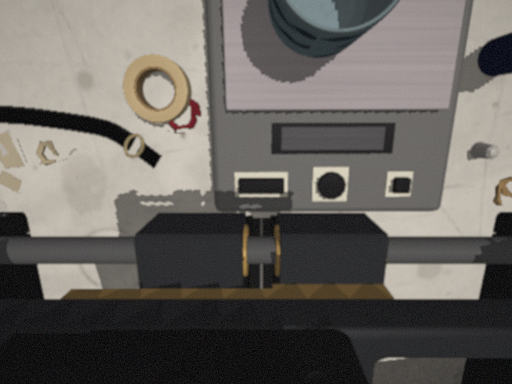

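The keys are up at wrist pixels (261,185), (331,185) and (401,185). The mug, tape, beeswax and thimble look unmoved, and the arm is clear.

```bash
python3 -c "
from bench import ctrl;print(ctrl.close_job())"
```

```text
the job is handed in; nothing more can be done
None
```

I pressed the large round key with the closed fingertips to about 4.7 mm at roughly 4 N, then lifted 20 mm clear of it. I then pressed the bar key to about 4.6 mm at 3.8 N, drew back to about 11 cm above the keys, and handed the job in at about 9.7 s of the 38 s allowed. The hand-in reports no verdict.

- **Key depths:** these come from the measured tool height and the wrist force, which fit the spring figures within its noise of about 1 N. I did not measure key travel directly.
- **Last pictures:** in the final side and wrist views all three keys appeared up. The mug, tape roll, beeswax and thimble looked where they were before. The dropper bottle was hidden in the side view and only partly in the wrist view, so I could not fully check it; the arm never went near it.
- **Wrist force:** the last reading was about 1.6 N (−1.3 N vertical) with the arm in free air, a little above the usual noise. I took it as settling after the lift.
- **Disagreements:** no checks failed. Key positions from the different cameras agreed to about 2 mm.

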